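# Click the treasure box shut in the beech squeezer

### The job

One of the two loaf-shaped beech treasure boxes still stands open by a gap at its seam: set it upright on the squeezer's board between the two jaws, one half against each jaw, and let go of it. Then squeeze the two handles together until the box resists, gives and clicks shut, and leave it there between the jaws. Do not press the box shut with your fingers, and leave its twin, which is shut already, where it stands.

Things in the scene. Friction and masses are not known exactly. Their poses are not given: they have to be found in the camera images.
- box: Open treasure box, pale beech, loose on the table: flat underside, sides 28 mm high, half-round top along y, 46 mm high, 36 mm wide (x), 40 mm long (y), 90 g. Two halves, each 16.5 mm long in y, with a 7 mm gap between them in which a dark neck shows. Origin: centre of the underside, z up. Grasping it across x over the seam does not close it.
- box_half (a joint): How far the open box's halves have been pushed together along the box's y: 0 = open (7 mm gap), 0.007 m = fully shut (box 33 mm long). They resist more and more, up to about 18 N, then give, snap shut by themselves and stay shut. The -y half moves.
- squeezer: Wooden squeezer like a nutcracker on a fixed board 195 x 110 mm (x -47 to 148), top at z 10 mm. Origin: table height, under the seat's middle. Two bars mirrored about y = 0, run from hinge pins at x +120 (under a bridge, x 107 to 133, top 58 mm) to -x. Jaws: x -22 to 22, inner faces 63 mm apart at x = 0 at the start (fully open), 33 when the box is shut; lips flare out from z 37 to 54.
- grip (a point): Point midway between the squeezer's two handles, 60 mm to -x of its origin, 30 mm above the table. The handles, x -42 to -100 mm, stand clear of the board, 7 mm thick, tops at 46 mm; here 67 mm over their outer faces when open, about 22 mm when the box is shut. Squeeze along y: about 12 N each at the peak, then it gives; they stay where left.
- twin: The twin box, same beech loaf shape and 36 mm width but already shut: 33 mm long in y, no gap, 46 mm high. Origin: centre of its underside. To be left alone.
Not all that is in view belongs to the job. Leave any blue look-alike of the box alone.

How it is judged:
By the outcome, as a careful person would: the job done as asked, in the order asked, and still so for the second after the job is handed in, with the robot touching nothing.
It also fails if it takes over 51 s, if anything falls off the work surface, if the arm or the gripper's body presses on something with over 40 N, if the wrist force passes 120 N, or if a joint passes its speed limit or range.

### The arm

A 6-joint arm with a two-finger parallel gripper is mounted at the origin on the work surface. World frame = base frame: x ahead of the robot, y to its left, z up, the work surface at z = 0. Lengths are in m, angles in rad, forces in N, time in s.
With the tool pointing down it reaches from about 0.25 to 0.775 m from the base axis. Payload 4 kg.
Tool frame: the origin (TCP) lies midway between the tips of the shut fingers; the grasp point (between the pads) lies 19 mm behind it (robot.tcp_to_grasp is the distance from the TCP to the grasp point, in m); z points along the fingers, x is the direction in which the jaws open and shut, and the axes are right-handed (so a half turn about z gives the same grasp; the last joint's range is limited). The gripper opens to 94 mm and grips with 3 to 60 N. Pads are 16 mm wide; open, the fingers measure 119 mm over their backs; the gripper's body (75 mm by 177 mm) begins 78 mm behind the grasp point.
Start: joints at [1.074, 0.087, 1.371, -0, 1.684, -0.103], TCP at [0.211, 0.508, 0.206] pointing down, gripper open.
Joint ranges: [-3.1, 3.1], [-0.76, 2.03], [0.27, 2.55], [-1.08, 4.22], [0.17, 2.65], [-2.57, 2.57]. Speed limits (rad/s): [2.79, 2.79, 3.14, 3.14, 3.14, 3.14].

### API

Orientations are given as [roll, pitch, yaw] about the fixed x, y, z axes, in that order (R = Rz(yaw) Ry(pitch) Rx(roll)).
In Python, from bench import get_obs, vision, robot gives the robot as it stands.
- The arm moves only by the tool servo_tool, never from a script. Its argument "targets" is text: rows parted by semicolons, each of 7 numbers parted by spaces: the opening, from 0 (shut) to 1 (fully open), then the shift along the tool's x, y, z as a fraction of full scale, then the turn, a rotation vector about the tool's x, y, z as a fraction of full scale. A call has 1 to 12 rows; each row is the pose to reach, as a shift and turn from the pose commanded when the call began, along the tool's axes at that moment, turning the shorter way round; what a row does not reach only later rows make up. Full scale, the value 1, is 0.25 m for a shift and pi rad for a turn. A row lasts 1/12 s, in which the tool goes at most 41.7 mm and 7.16 degrees, less where a joint would pass 70% of its speed; a pose out of reach is approached as far as the arm can. A call with a number of a shift or a turn outside -1 to 1 is refused whole. A call with a gripper value outside its range is refused whole. The fingers move at their own pace and stop on an object; the grip force is fixed at half the most. Time passes only in rows, so rows that repeat a pose let the fingers close. It gives the time, the measured TCP pose, the force and the opening at its end, in the units of the state.
- get_obs(): the state, without advancing time (a new reading comes with each control period).
- vision.snapshot(name): name is "scene" or "top" or "wrist"; returns a dict with "image" (480x640x3 uint8, red, green, blue), "mtx" (3x3 intrinsics, pixels), "world_from_camera" (4x4, takes a point from camera to world coordinates); the wrist camera has in their place "T_tool_cam" (4x4, takes a point from camera to tool coordinates, whose origin is the TCP and whose axes are the tool frame's). Camera axes: x right, y down, z forward; pixel columns grow to the right and rows downward; lengths in m; the calibration is good to about 2 mm. A picture is of the moment at which its call begins: read the wrist's pose just before it. There is no depth.
- robot.close_job(): hands the job in, once; it reports no verdict.
The state is a dict: "time": time; "joint_positions": joint angles; "qvel": joint speeds; "joint_torque": joint torques, N m; "tool_pos": TCP position; "ee_rot": TCP orientation; "wrist_force": force on the tool from outside, world axes, zero at the start; "wrist_torque": the same for the moment, N m; "width": finger opening in m.
Only numpy, scipy, OpenCV 4.12 (cv2) and the standard library are available. Lean on these libraries where they do the work, as an engineer would, in place of code of your own. Each camera call takes 0.05 s, during which the arm holds its last target.

## Working session

There is one attempt and no reset: what is moved stays moved. The work goes in short steps, Python scripts to look and compute and a tool call to move; the robot and the scene stay as the last step left them, time stands still between calls to the robot, and variables do not carry over. Pictures are saved under pics/ and viewed, and the job is handed in when it is done.

Besides the shell and the picture viewer there is one more tool, called after ">>>" as name(argument=value, ...) on one line, values as JSON. servo_tool: Moves the arm, as the interface text tells. Its arguments: {"type":"object","properties":{"targets":{"type":"string"}},"required":["targets"]}

```bash
ls; mkdir -p pics
python3 - <<'E'
from bench import get_obs, vision, robot
import cv2,json,numpy as np
o=get_obs();print(o)
for n in ["scene","top","wrist"]:
    s=vision.snapshot(n);cv2.imwrite(f"pics/{n}0.png",s["image"][:,:,::-1])
    print(n,{k:np.round(v,4).tolist() for k,v in s.items() if k!="image"})
E
```

```text
pics
{'time': 0.0, 'joint_positions': array([ 1.07393742e+00,  8.79631072e-02,  1.37222761e+00, -1.27453167e-05,
        1.68359797e+00, -1.03101029e-01]), 'qvel': array([ 1.33788757e-04, -8.00768800e-05, -9.37375998e-04,  2.95760568e-04,
       -7.54154570e-04, -7.16798532e-04]), 'joint_torque': array([ 4.34051508e-04, -3.40185463e+01, -3.02427900e+01,  7.17499922e-02,
        3.28229112e-02, -1.30099743e-04]), 'tool_pos': array([0.21076308, 0.50742812, 0.20431327]), 'ee_rot': array([-3.14137924e+00,  2.18567873e-03,  1.17703726e+00]), 'wrist_force': array([ 0.12895927,  0.68098398, -0.55165085]), 'wrist_torque': array([-0.02787429,  0.00151234,  0.03808181]), 'width': 0.09404009183560155}
scene {'mtx': [[548.6813, 0.0, 325.9804], [0.0, 548.6813, 232.0299], [0.0, 0.0, 1.0]], 'world_from_camera': [[0.6653, 0.59, -0.4575, 0.928], [0.7465, -0.5188, 0.4166, -0.3765], [0.0085, -0.6187, -0.7856, 0.7093], [0.0, 0.0, 0.0, 1.0]]}
top {'mtx': [[440.3243, 0.0, 322.2907], [0.0, 440.3243, 231.7114], [0.0, 0.0, 1.0]], 'world_from_camera': [[0.2143, -0.947, 0.2393, 0.363], [-0.9768, -0.208, 0.0516, -0.0588], [0.0009, -0.2448, -0.9696, 0.6905], [0.0, 0.0, 0.0, 1.0]]}
wrist {'mtx': [[416.9672, 0.0, 318.0231], [0.0, 416.9672, 247.8457], [0.0, 0.0, 1.0]], 'T_tool_cam': [[1.0, 0.0001, -0.001, 0.0001], [0.0002, 0.9589, 0.2837, -0.0832], [0.001, -0.2837, 0.9589, -0.1798], [0.0, 0.0, 0.0, 1.0]]}
```

View pics/scene0.png

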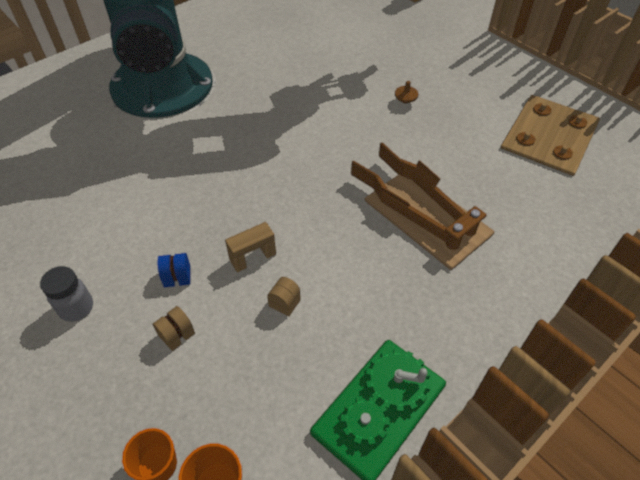

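View pics/top0.png

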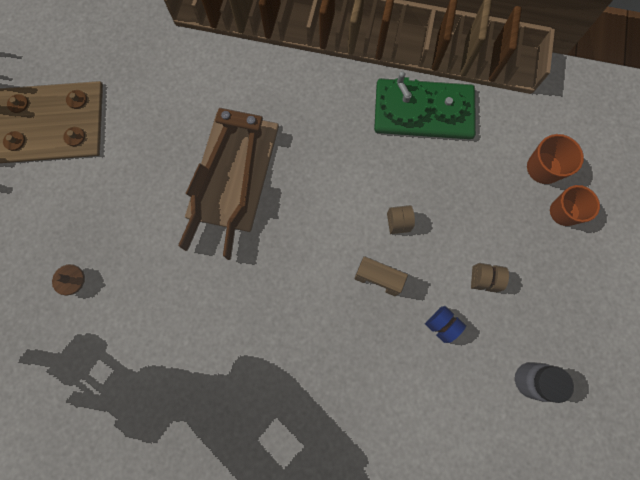

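View pics/wrist0.png

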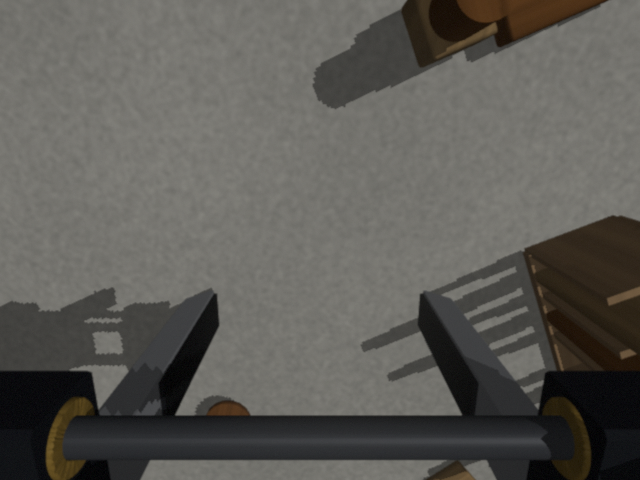

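The candidates in top view are a beech box with a dark groove at (490,277), a beech box without a gap at (401,220), and a blue look-alike at (445,325). The one at (490,277) fits "open". I'll confirm it in enlarged crops.

Run:
```python
import cv2,numpy as np
t=cv2.imread("pics/top0.png");s=cv2.imread("pics/scene0.png")
def c(im,x,y,w,h,f,n):
    cv2.imwrite(n,cv2.resize(im[y:y+h,x:x+w],None,fx=f,fy=f,interpolation=cv2.INTER_CUBIC))
c(t,450,247,80,60,10,"pics/c1.png")
c(s,140,290,80,60,10,"pics/c2.png")
c(t,170,95,130,170,3.5,"pics/c3.png")
c(s,340,135,160,140,4,"pics/c4.png")
```

```text
(no output)
```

View pics/c1.png

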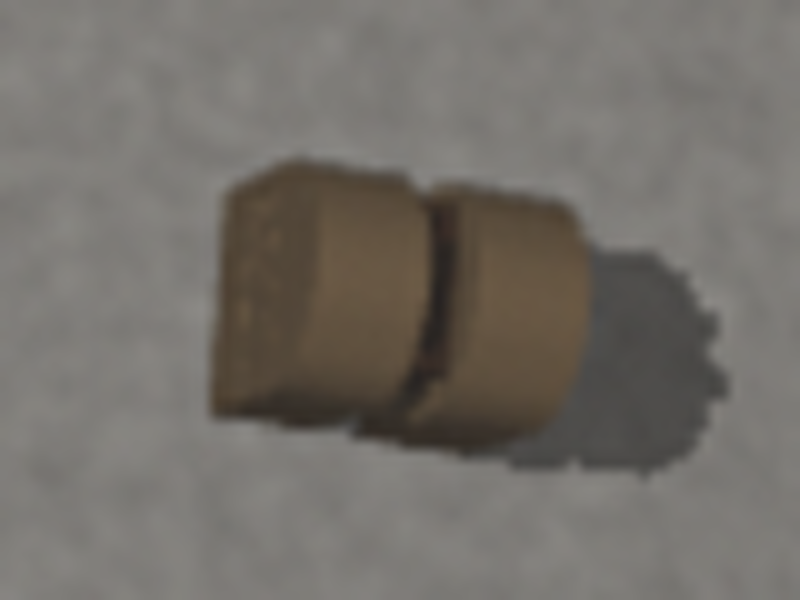

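View pics/c2.png

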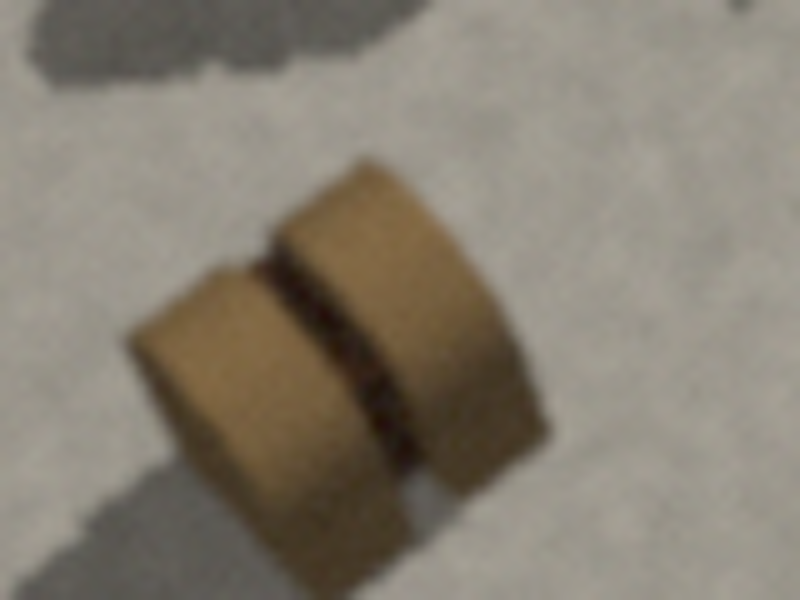

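View pics/c3.png

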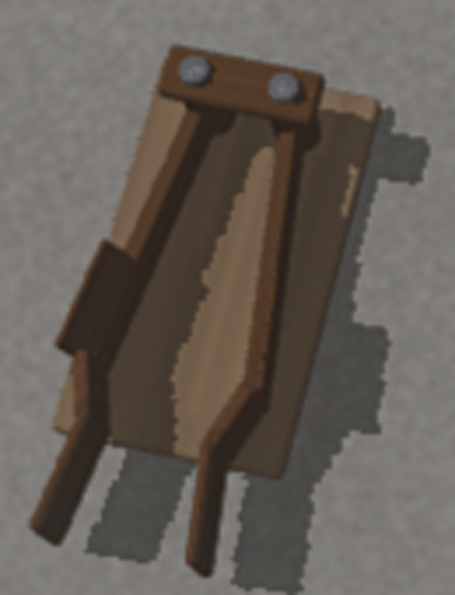

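View pics/c4.png

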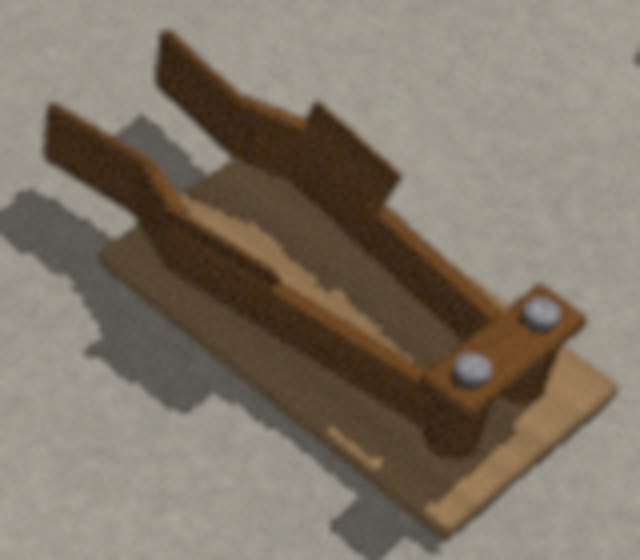

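The crops confirm it: the box at top (490,277) / scene (174,328) has the gap with the dark neck, so it is the open one. The twin at (401,220) is seamless and shut. Next I fit the poses.

```bash
cat > h.py <<'E'
import numpy as np
from bench import get_obs, vision
from scipy.spatial.transform import Rotation as R
from scipy.optimize import least_squares
import pickle,os
def cams():
    if not os.path.exists('cams.pkl'):
        d={n:{k:v for k,v in vision.snapshot(n).items() if k!='image'} for n in('top','scene')}
        pickle.dump(d,open('cams.pkl','wb'))
    return pickle.load(open('cams.pkl','rb'))
def proj(K,T,P):
    P=np.atleast_2d(P); c=(P-T[:3,3])@T[:3,:3]; u=c@K.T
    return u[:,:2]/u[:,2:]
def place(p,P):
    x,y,a=p;P=np.atleast_2d(P);c,s=np.cos(a),np.sin(a)
    return np.c_[x+c*P[:,0]-s*P[:,1],y+s*P[:,0]+c*P[:,1],P[:,2]]
def fit(obs,p0):
    C=cams()
    f=lambda p:np.concatenate([(proj(C[n]['mtx'],C[n]['world_from_camera'],place(p,P))-uv).ravel() for n,P,uv in obs])
    r=least_squares(f,p0,loss='soft_l1');return r.x,f(r.x).reshape(-1,2)
def move(dp,R0): return (R0.T@np.array(dp))/0.25
E
python3 - <<'E'
from h import *
m=1e-3
sq=[('top',np.array([[-47,55,10],[-47,-55,10],[148,-55,10]])*m,np.array([[185.1,217.3],[250.3,231],[278,123]])),
('scene',np.array([[-47,-55,10],[148,-55,10],[148,55,10]])*m,np.array([[364.5,199.3],[451.3,268.8],[494.3,232]]))]
p,r=fit(sq,[.55,.2,0]);print('sq',p,np.degrees(p[2]));print(r.round(1))
# box: local y = long. left end in top view assume +y_local
bx=[('top',np.array([[18,20,0],[-18,20,0],[18,20,28],[0,0,46]])*m,np.array([[472.8,266],[471.2,288.5],[479.7,263],[493.5,275]])),
('scene',np.array([[-18,20,0],[-18,20,28]])*m,np.array([[194.8,333.2],[194.8,333.2]]))]
bx=bx[:1]+[('scene',np.array([[-18,20,0]])*m,np.array([[194.8,333.2]]))]
p,r=fit(bx,[.45,-.35,0]);print('box',p,np.degrees(p[2]));print(r.round(1))
o=get_obs();print(o['time'])
E
```

```text
sq [0.55422916 0.14480581 0.0100482 ] 0.5757195400095292
[[-0.9 -0. ]
 [ 0.3 -0.1]
 [ 0.6 -0.9]
 [-2.  -0.7]
 [-0.   0.2]
 [ 0.4 -0.4]]
box [ 0.5125641  -0.28772192  0.0053933 ] 0.3090134953203568
[[  0.3  -0.3]
 [ -1.1  -0.6]
 [ -0.5  -0.5]
 [  1.9  -0. ]
 [-15.  -14.4]]
0.25
```

Run:
```python
from h import *
import cv2
m=1e-3
C=cams()
bx=[('top',np.array([[18,20,0],[-18,20,0],[18,20,28],[0,0,46]])*m,np.array([[472.8,266],[471.2,288.5],[479.7,263],[493.5,275]])),
('scene',np.array([[18,20,0]])*m,np.array([[194.8,333.2]]))]
p,r=fit(bx,[.45,-.35,0]);print('box',p,np.degrees(p[2]));print(r.round(1))
sq=[('top',np.array([[-47,55,10],[-47,-55,10],[148,-55,10]])*m,np.array([[185.1,217.3],[250.3,231],[278,123]])),
('scene',np.array([[148,-55,10],[148,55,10]])*m,np.array([[451.3,268.8],[494.3,232]]))]
q,r=fit(sq,[.55,.2,0]);print('sq',q,np.degrees(q[2]));print(r.round(1))
a=np.linspace(0,np.pi,13)
prof=[[18,0],[18,28]]+[[18*np.cos(t),28+18*np.sin(t)] for t in a]+[[-18,0]]
for n,(bxy,sxy) in {'top':((445,245,90,65),(170,95,130,170)),'scene':((135,290,80,70),(340,135,160,140))}.items():
    im=cv2.imread(f'pics/{n}0.png')
    f=5
    for nm,(x,y,w,h) in(('b',bxy),('s',sxy)):
        f=7 if nm=='b' else 3.5
        cr=cv2.resize(im[y:y+h,x:x+w],None,fx=f,fy=f,interpolation=cv2.INTER_CUBIC)
        def dl(pp,P,col,cl=True):
            uv=(proj(C[n]['mtx'],C[n]['world_from_camera'],place(pp,np.array(P)*m))-[x,y]+.5)*f
            cv2.polylines(cr,[np.int32(uv)],cl,col,1)
        if nm=='b':
            for yy in(20,3.5,-3.5,-20): dl(p,[[k[0],yy,k[1]] for k in prof],(0,255,255))
        else:
            dl(q,[[-47,55,10],[-47,-55,10],[148,-55,10],[148,55,10]],(0,255,255))
            for s in(1,-1):
                dl(q,[[-22,s*31.5,54],[22,s*31.5,54]],(255,255,0),False)
                dl(q,[[-60,s*33.5,46],[-60,s*26.5,46]],(0,255,0),False)
            dl(q,[[107,30,58],[107,-30,58],[133,-30,58],[133,30,58]],(255,0,255))
        cv2.imwrite(f'pics/o_{n}_{nm}.png',cr)
```

```text
box [ 0.51266461 -0.28735448  0.06168158] 3.5340942653619027
[[-0.7  0.1]
 [-0.7  0.1]
 [-1.5  0. ]
 [ 1.7 -0.2]
 [-0.8  1.1]]
sq [0.55389022 0.14466879 0.01002565] 0.5744276631415316
[[-0.9  0.2]
 [ 0.4  0.1]
 [ 0.6 -0.7]
 [-0.3  0.1]
 [ 0.2 -0.5]]
```

View pics/o_top_b.png

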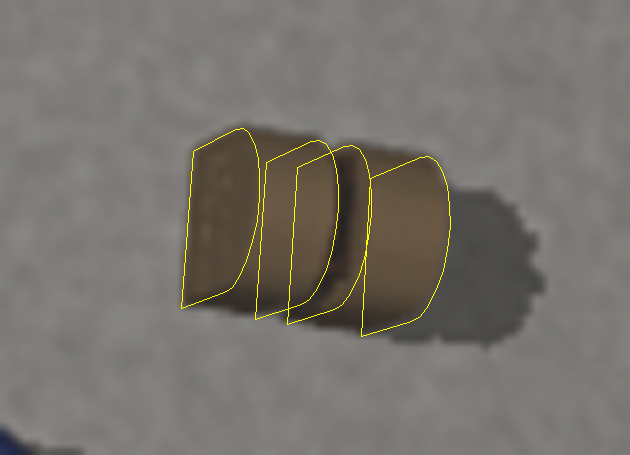

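View pics/o_scene_b.png

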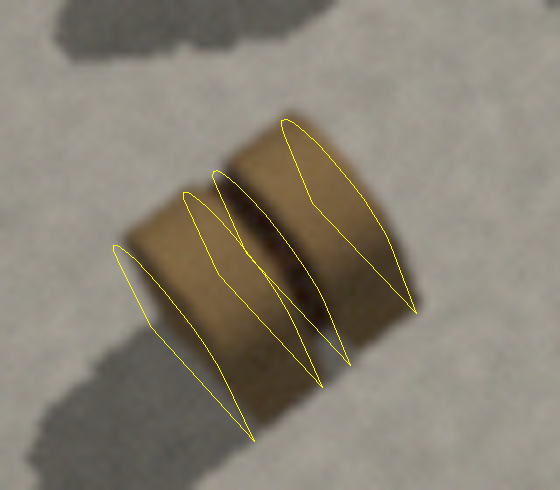

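View pics/o_top_s.png

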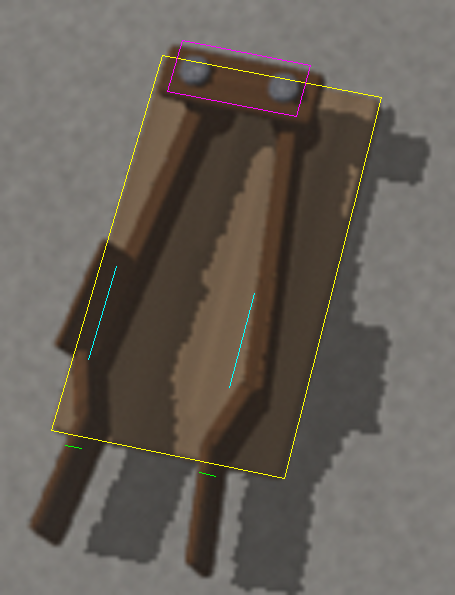

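View pics/o_scene_s.png

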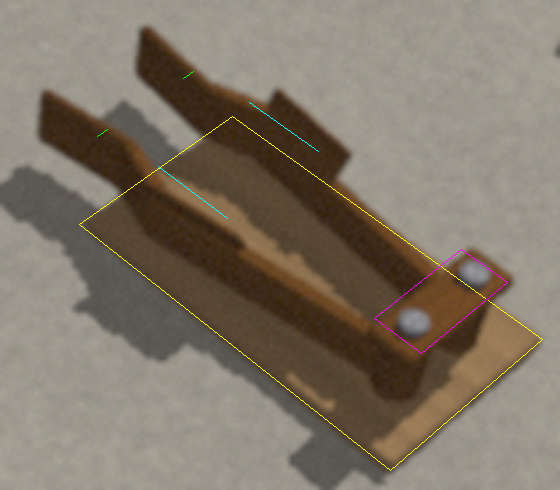

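>>> servo_tool(targets="1 -0.75 0.70 0 0 0 0.355;1 -0.75 0.70 0 0 0 0.355;1 -0.75 0.70 0 0 0 0.355;1 -0.75 0.70 0 0 0 0.355;1 -0.75 0.70 0 0 0 0.355;1 -0.75 0.70 0 0 0 0.355;1 -0.75 0.70 0 0 0 0.355;1 -0.75 0.70 0 0 0 0.355;1 -0.75 0.70 0 0 0 0.355;1 -0.75 0.70 0 0 0 0.355")

```text
time: 1.08
tool_pos: [0.3009, 0.2671, 0.2055]
ee_rot: [-3.141, -0.0, 0.059]
wrist_force: [-0.2, -0.5, 0.9]
width: 0.094
```

>>> servo_tool(targets="1 0.4 1 0 0 0 0;1 0.4 1 0 0 0 0;1 0.4 1 0 0 0 0;1 0.4 1 0 0 0 0;1 0.4 1 0 0 0 0;1 0.4 1 0 0 0 0;1 0.4 1 0 0 0 0")

```text
time: 1.67
tool_pos: [0.4171, 0.0206, 0.2053]
ee_rot: [3.14, -0.0, 0.062]
wrist_force: [-0.0, 0.6, 0.3]
width: 0.094
```

>>> servo_tool(targets="1 0.32 1 0 0 0 0;1 0.32 1 0 0 0 0;1 0.32 1 0 0 0 0;1 0.32 1 0 0 0 0;1 0.32 1 0 0 0 0;1 0.32 1 0 0 0 0;1 0.32 1 0 0 0 0;1 0.32 1 0 0 0 0")

```text
time: 2.33
tool_pos: [0.5116, -0.2229, 0.2039]
ee_rot: [-3.141, 0.002, 0.061]
wrist_force: [-0.5, -0.8, -0.1]
width: 0.0937
```

```bash
cat >> h.py <<'E'
def wrist(name):
    import cv2
    o=get_obs();s=vision.snapshot('wrist')
    T=np.eye(4);T[:3,:3]=R.from_euler('xyz',o['ee_rot']).as_matrix();T[:3,3]=o['tool_pos']
    W=T@s['T_tool_cam']
    cv2.imwrite(name+'.png',s['image'][:,:,::-1])
    pickle.dump((s['mtx'],W),open(name+'.pkl','wb'))
    print(o['time'],o['tool_pos'],o['ee_rot'],o['width'])
E
python3 -c "
from h import *
wrist('pics/w1')"
```

```text
2.3333 [ 0.51156754 -0.22286943  0.2039485 ] [-3.14077856e+00  1.95881366e-03  6.07115882e-02] 0.09373559238703046
```

View pics/w1.png

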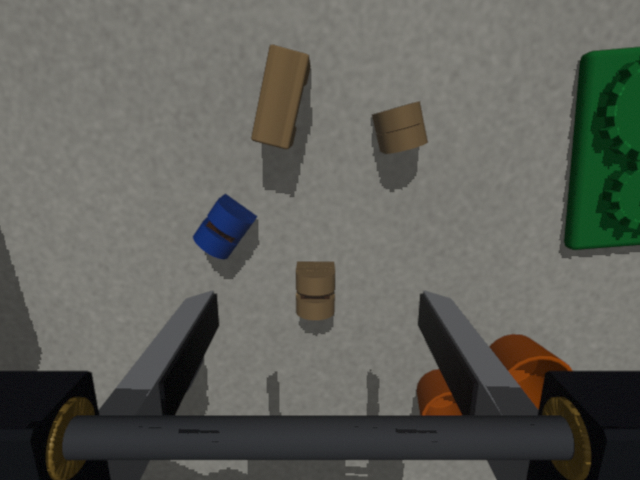

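Run:
```python
import cv2
im=cv2.imread('pics/w1.png')
cv2.imwrite('pics/w1c.png',cv2.resize(im[250:335,270:370],None,fx=7,fy=7,interpolation=cv2.INTER_CUBIC))
```

```text
(no output)
```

View pics/w1c.png

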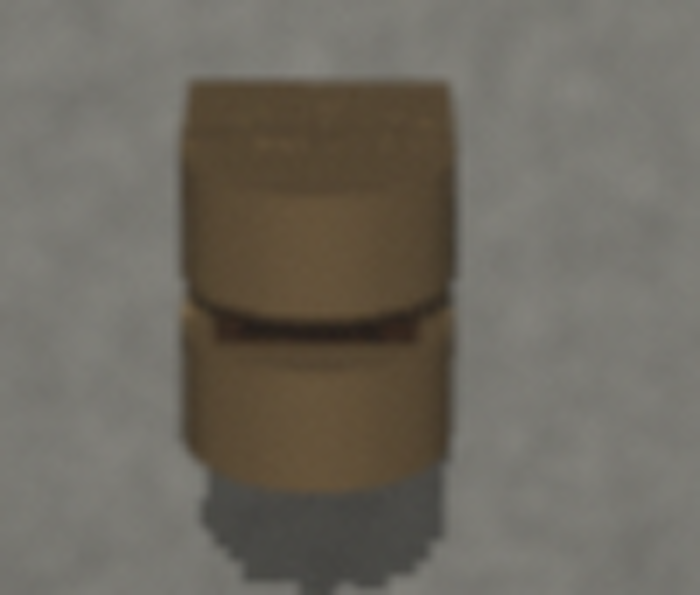

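```bash
cat >> h.py <<'E'
def wfit(name,P,uv,p0):
    K,W=pickle.load(open(name+'.pkl','rb'))
    f=lambda p:(proj(K,W,place(p,P))-uv).ravel()
    r=least_squares(f,p0,loss='soft_l1');return r.x,f(r.x).reshape(-1,2)
def ray(name,uv,z):
    K,W=pickle.load(open(name+'.pkl','rb'))
    d=W[:3,:3]@np.linalg.solve(K,[uv[0],uv[1],1]);return W[:3,3]+d*(z-W[2,3])/d[2]
E
python3 - <<'E'
from h import *
P=np.array([[-18,20,0],[18,20,0],[0,20,46],[0,3.5,46],[0,-20,46]])*1e-3
uv=np.array([[297.1,261],[333.9,261],[315.4,276.8],[315.4,295.2],[315.4,319.7]])-0
print(wfit('pics/w1',P,uv,[.51,-.29,.06]))
E
```

```text
(array([ 0.51240743, -0.28651554,  0.06324645]), array([[-0.0192005 , -0.22832769],
       [ 0.33557748, -0.29040666],
       [-0.18870111,  0.65953619],
       [-0.10138695, -0.02749768],
       [ 0.01916378, -0.07200064]]))
```

>>> servo_tool(targets="1 -0.012 0.254 0 0 0 0;1 -0.012 0.254 0 0 0 0;1 -0.012 0.254 0.2 0 0 0;1 -0.012 0.254 0.35 0 0 0;1 -0.012 0.254 0.48 0 0 0;1 -0.012 0.254 0.48 0 0 0;1 -0.012 0.254 0.48 0 0 0")

```text
time: 2.97
tool_pos: [0.5107, -0.281, 0.0838]
ee_rot: [-3.138, 0.004, 0.065]
wrist_force: [0.7, 0.3, 0.7]
width: 0.0938
```

>>> servo_tool(targets="1 0 0 0 0 0 0;1 0 0 0 0 0 0;1 0 0 0 0 0 0")

```text
time: 3.22
tool_pos: [0.5142, -0.2847, 0.0894]
ee_rot: [3.138, -0.005, 0.063]
wrist_force: [0.3, -0.3, 0.3]
width: 0.0939
```

Run:
```python
from h import *
import cv2
wrist('pics/w2')
im=cv2.imread('pics/w2.png')
p=[.51240743, -0.28651554,  0.06324645]
K,W=pickle.load(open('pics/w2.pkl','rb'))
P=np.array([[-18,20,0],[18,20,0],[-18,20,28],[18,20,28],[0,20,46],[0,3.5,46],[0,-20,46]])*1e-3
for u in proj(K,W,place(p,P)): cv2.circle(im,tuple(int(round(v)) for v in u),2,(0,0,255),-1)
cv2.imwrite('pics/w2o.png',im)
```

```text
3.2167 [ 0.51415769 -0.28465699  0.08943312] [ 3.1375793  -0.00539217  0.0626897 ] 0.09392530015914069
```

View pics/w2o.png

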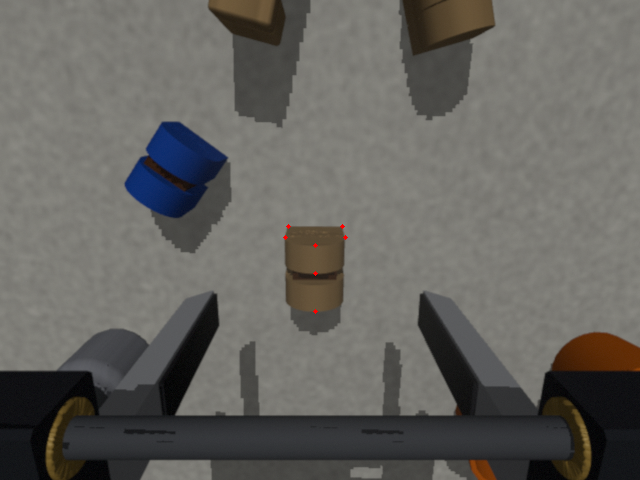

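```bash
cat >> h.py <<'E'
def avg(n=6):
    L=[]
    for i in range(n):
        vision.snapshot('top'); o=get_obs(); L.append(np.r_[o['tool_pos'],o['ee_rot'][2],o['width']])
    L=np.array(L);print(o['time'],'mean',L.mean(0).round(4),'sd',L.std(0).round(4),'F',o['wrist_force'].round(1))
    return L.mean(0)
E
python3 -c "
from h import *
avg()"
```

```text
3.5667 mean [ 0.5127 -0.2842  0.0868  0.0618  0.0941] sd [0.0004 0.0002 0.0008 0.0002 0.0002] F [-0.6  0.   0.4]
```

>>> servo_tool(targets="1 -0.001 0.009 0.06 0 0 0;1 -0.001 0.009 0.12 0 0 0;1 -0.001 0.009 0.18 0 0 0;1 -0.001 0.009 0.24 0 0 0;1 -0.001 0.009 0.29 0 0 0;1 -0.001 0.009 0.323 0 0 0;1 -0.001 0.009 0.323 0 0 0;1 -0.001 0.009 0.323 0 0 0;1 -0.001 0.009 0.323 0 0 0")

```text
time: 4.32
tool_pos: [0.5127, -0.2866, 0.0056]
ee_rot: [3.141, -0.001, 0.062]
wrist_force: [0.4, -0.2, 0.2]
width: 0.094
```

>>> servo_tool(targets="0.5 0 0 0 0 0 0;0.3 0 0 0 0 0 0;0.2 0 0 0 0 0 0;0.2 0 0 0 0 0 0;0.2 0 0 0 0 0 0;0.2 0 0 0 0 0 0;0.2 0 0 0 0 0 0;0.2 0 0 0 0 0 0")

```text
time: 4.98
tool_pos: [0.512, -0.2861, 0.0047]
ee_rot: [-3.141, 0.0, 0.062]
wrist_force: [-0.3, 1.1, -0.3]
width: 0.0441
```

>>> servo_tool(targets="0 0 0 0 0 0 0;0 0 0 0 0 0 0;0 0 0 0 0 0 0;0 0 0 0 0 0 0;0 0 0 0 0 0 0;0 0 0 0 0 0 0")

```text
time: 5.48
tool_pos: [0.512, -0.2861, 0.0047]
ee_rot: [-3.141, -0.0, 0.062]
wrist_force: [-0.5, -0.2, 0.4]
width: 0.0358
```

>>> servo_tool(targets="0 0 0 -0.1 0 0 0;0 0 0 -0.2 0 0 0;0 0 0 -0.3 0 0 0;0 0 0 -0.4 0 0 0;0 0 0 -0.4 0 0 0;0 0 0 -0.4 0 0 0;0 0 0 -0.4 0 0 0")

```text
time: 6.07
tool_pos: [0.5113, -0.2857, 0.1032]
ee_rot: [-3.14, 0.002, 0.062]
wrist_force: [-0.2, -0.5, -1.1]
width: 0.0356
```

```bash
python3 -c "
from h import *
wrist('pics/w3');avg(3)"
```

```text
6.0667 [ 0.51132369 -0.28565924  0.10316528] [-3.14012478e+00  1.76294752e-03  6.17189131e-02] 0.03563780481874951
6.2667 mean [ 0.5109 -0.2854  0.1023  0.0617  0.0357] sd [0.0001 0.0001 0.0001 0.     0.0002] F [ 0.  -0.  -0.8]
```

View pics/w3.png

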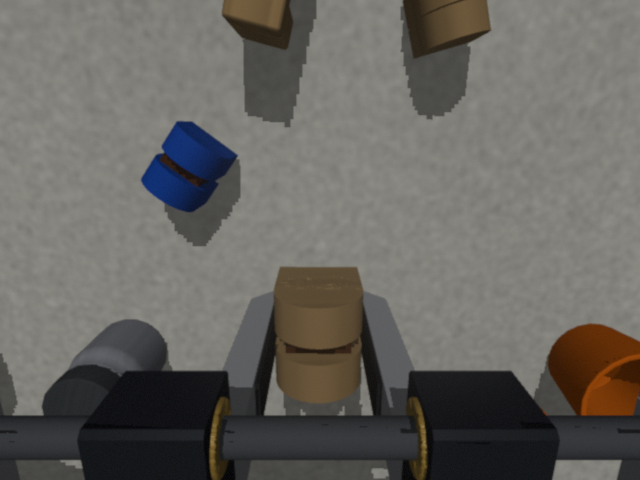

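>>> servo_tool(targets="0 0.139 -0.853 -0.08 0 0 0;0 0.139 -0.853 -0.08 0 0 0;0 0.139 -0.853 -0.08 0 0 0;0 0.139 -0.853 -0.08 0 0 0;0 0.139 -0.853 -0.08 0 0 0;0 0.139 -0.853 -0.08 0 0 0;0 0.139 -0.853 -0.08 0 0 0")

```text
time: 6.85
tool_pos: [0.5335, -0.0684, 0.1243]
ee_rot: [-3.141, 0.001, 0.067]
wrist_force: [0.2, 0.3, -0.0]
width: 0.0357
```

>>> servo_tool(targets="0 0.139 -0.853 0 0 0 0.0165;0 0.139 -0.853 0 0 0 0.0165;0 0.139 -0.853 0 0 0 0.0165;0 0.139 -0.853 0 0 0 0.0165;0 0.139 -0.853 0 0 0 0.0165;0 0.139 -0.853 0 0 0 0.0165;0 0.139 -0.853 0 0 0 0.0165;0 0.139 -0.853 0 0 0 0.0165;0 0.139 -0.853 0 0 0 0.0165")

```text
time: 7.6
tool_pos: [0.5552, 0.1414, 0.1242]
ee_rot: [3.14, 0.001, 0.007]
wrist_force: [0.8, -0.6, -1.4]
width: 0.0361
```

```bash
python3 -c "
from h import *
avg(3);wrist('pics/w4')
import cv2
im=cv2.imread('pics/w4.png');K,W=pickle.load(open('pics/w4.pkl','rb'))
q=[0.55389022,0.14466879,0.01002565]
L=[[[-47,55,10],[-47,-55,10],[148,-55,10],[148,55,10],[-47,55,10]],[[-22,31.5,37],[22,31.5,37]],[[-22,-31.5,37],[22,-31.5,37]],[[-60,33.5,46],[-60,26.5,46]],[[-60,-33.5,46],[-60,-26.5,46]]]
for l in L: cv2.polylines(im,[np.int32(proj(K,W,place(q,np.array(l)*1e-3)))],False,(0,255,255),1)
cv2.imwrite('pics/w4o.png',im)
"
```

```text
7.75 mean [0.5553 0.1416 0.1245 0.007  0.0358] sd [0.     0.0002 0.0001 0.0001 0.0001] F [-0.2 -0.  -0.6]
7.75 [0.55528289 0.14181803 0.12468105] [3.14115674e+00 3.66374216e-05 7.09946731e-03] 0.03590475120210271
```

View pics/w4o.png

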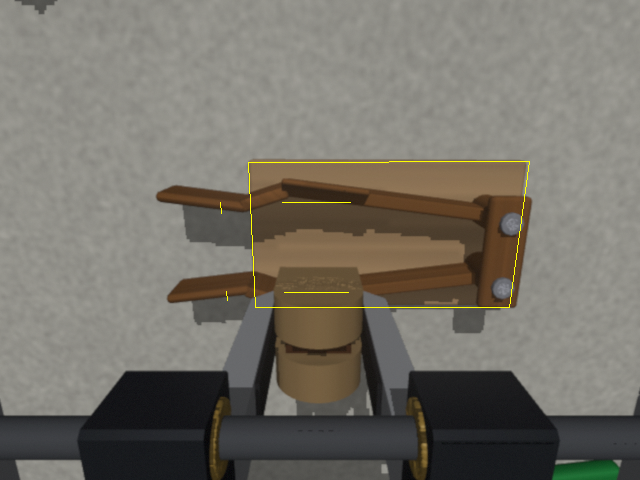

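Run:
```python
import cv2
im=cv2.imread('pics/w4o.png')
cv2.imwrite('pics/w4c.png',cv2.resize(im[150:320,150:390],None,fx=3.3,fy=3.3,interpolation=cv2.INTER_CUBIC))
from h import *
q=np.array([0.55389022,0.14466879,0.01002565])
for n,uv,z in [('pin+',(511,223.5),.060),('pin-',(502,288.5),.060)]:
    w=ray('pics/w4',uv,z)-[q[0],q[1],0];c,s=np.cos(q[2]),np.sin(q[2])
    print(n,c*w[0]+s*w[1],-s*w[0]+c*w[1])
```

```text
pin+ 0.11716046959462588 0.022692757836784653
pin- 0.11690551159530625 -0.01927763056786751
```

View pics/w4c.png

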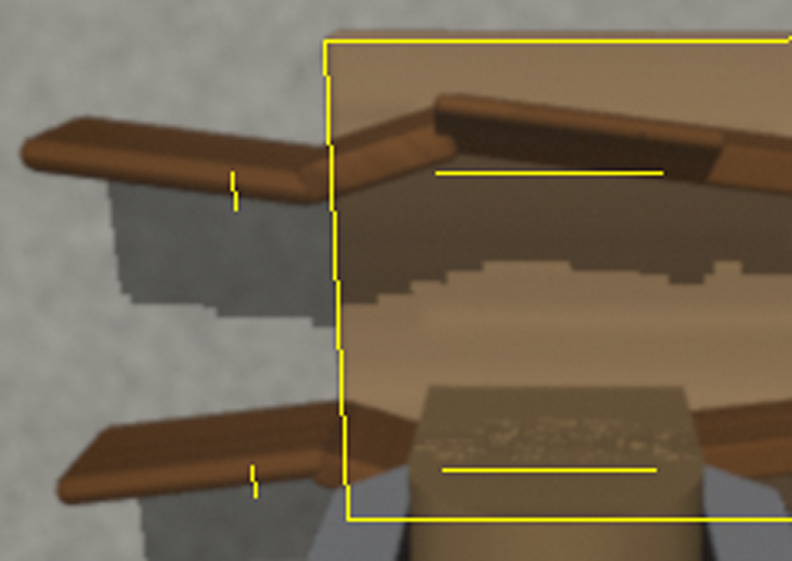

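>>> servo_tool(targets="0 -0.009 -0.018 0 0 0 -0.001;0 -0.009 -0.018 0.08 0 0 -0.001;0 -0.009 -0.018 0.14 0 0 -0.001;0 -0.009 -0.018 0.18 0 0 -0.001;0 -0.009 -0.018 0.2 0 0 -0.001;0 -0.009 -0.018 0.2 0 0 -0.001;0 -0.009 -0.018 0.2 0 0 -0.001")

```text
time: 8.38
tool_pos: [0.5529, 0.1483, 0.075]
ee_rot: [-3.141, -0.0, 0.013]
wrist_force: [0.3, -0.5, -0.2]
width: 0.0361
```

```bash
python3 -c "
from h import *
avg(3);wrist('pics/w5')
import cv2
for n in('top','scene'):
    im=vision.snapshot(n)['image'][:,:,::-1]
    x,y,w,h=(160,90,150,170) if n=='top' else (330,120,180,160)
    cv2.imwrite('pics/p5_%s.png'%n,cv2.resize(im[y:y+h,x:x+w],None,fx=3.5,fy=3.5,interpolation=cv2.INTER_CUBIC))
"
```

```text
8.5333 mean [0.5535 0.1484 0.0758 0.013  0.0359] sd [0.0001 0.     0.0002 0.     0.0002] F [-0.2 -0.5 -0.2]
8.5333 [0.55359538 0.14845824 0.07600207] [-3.14116959e+00 -2.25639644e-03  1.30575349e-02] 0.03568977176142227
```

View pics/w5.png

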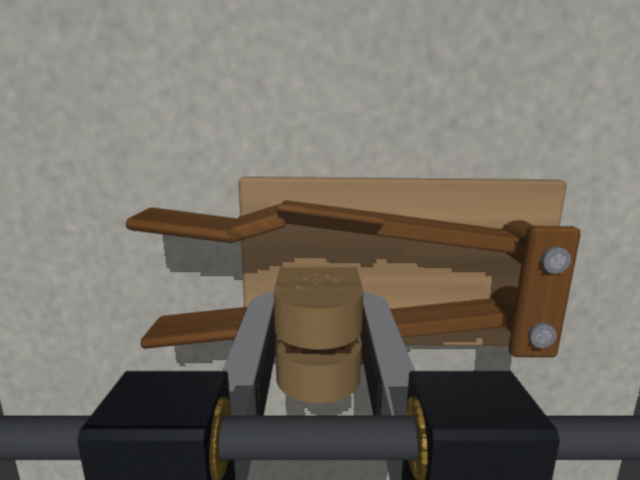

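View pics/p5_scene.png

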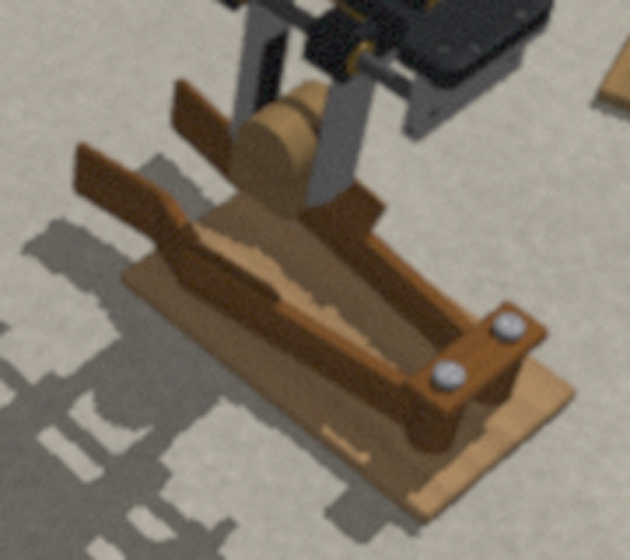

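Run:
```python
from h import *
P=np.array([[-47,55,10],[148,55,10],[120,20.98,60],[120,-20.98,60]])*1e-3
uv=np.array([[240.5,179],[564,182],[556.5,259],[543.5,335]])
p,r=wfit('pics/w5',P,uv,[.55,.146,.01]);print(p,r.round(1))
P=np.array([[-47,55,10],[148,55,10],[120,20.98,60],[120,-20.98,60]])*1e-3
uv=np.array([[248.5,160.5],[529,160.5],[511,223.5],[502,288.5]])
p,r=wfit('pics/w4',P,uv,[.55,.146,.01]);print(p,r.round(1))
# box in hand: near face bottom apex check
K,W=pickle.load(open('pics/w5.pkl','rb'))
o=np.array([.5536,.1485,.0130])
for z in (.071,):
    PP=np.array([[0,20,46],[0,-20,46],[-18,20,0],[18,20,0]])*1e-3+[0,0,z];print(proj(K,W,place(o,PP)).round(1))
```

```text
[0.55140924 0.14605378 0.01568509] [[-6.6 -0.2]
 [ 2.6 -4.2]
 [-0.1  0.7]
 [ 0.1  1. ]]
[0.55182348 0.14624324 0.00660535] [[-2.8 -0.8]
 [-1.9 -0.7]
 [ 1.3  0.9]
 [ 1.4  0.8]]
[[318.7 306. ]
 [318.7 400.4]
 [279.9 265. ]
 [356.9 264.9]]
```

>>> servo_tool(targets="0 -0.006 0.009 0.04 0 0 0.001;0 -0.006 0.009 0.08 0 0 0.001;0 -0.006 0.009 0.12 0 0 0.001;0 -0.006 0.009 0.16 0 0 0.001;0 -0.006 0.009 0.19 0 0 0.001;0 -0.006 0.009 0.21 0 0 0.001;0 -0.006 0.009 0.225 0 0 0.001;0 -0.006 0.009 0.235 0 0 0.001;0 -0.006 0.009 0.241 0 0 0.001;0 -0.006 0.009 0.241 0 0 0.001;0 -0.006 0.009 0.241 0 0 0.001")

```text
time: 9.6
tool_pos: [0.5518, 0.1462, 0.015]
ee_rot: [-3.141, -0.001, 0.01]
wrist_force: [0.2, 0.6, -0.5]
width: 0.0359
```

```bash
python3 -c "
from h import *
avg(3);wrist('pics/w6')
import cv2
for n in('top','scene'):
    im=vision.snapshot(n)['image'][:,:,::-1]
    x,y,w,h=(160,90,150,170) if n=='top' else (330,120,180,160)
    cv2.imwrite('pics/p6_%s.png'%n,cv2.resize(im[y:y+h,x:x+w],None,fx=3.5,fy=3.5,interpolation=cv2.INTER_CUBIC))
"
```

```text
9.75 mean [0.5517 0.1461 0.0149 0.0099 0.0357] sd [0.0001 0.     0.0001 0.     0.0001] F [-0.3  0.2 -0.4]
9.75 [0.55163243 0.14611946 0.0148228 ] [-3.14138524e+00 -8.78760306e-04  9.90913224e-03] 0.03558420935272831
```

View pics/w6.png

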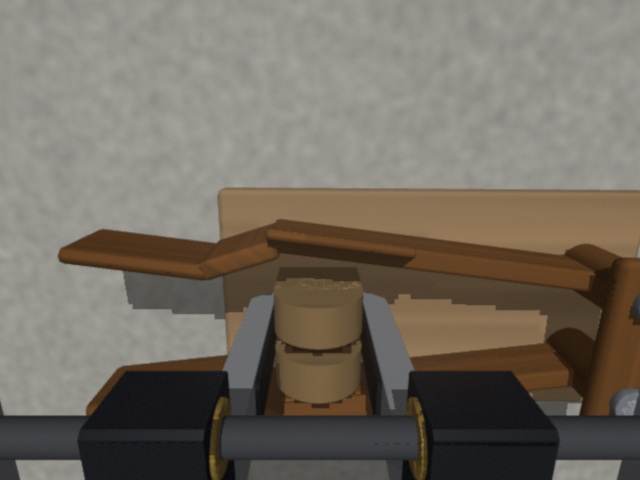

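View pics/p6_scene.png

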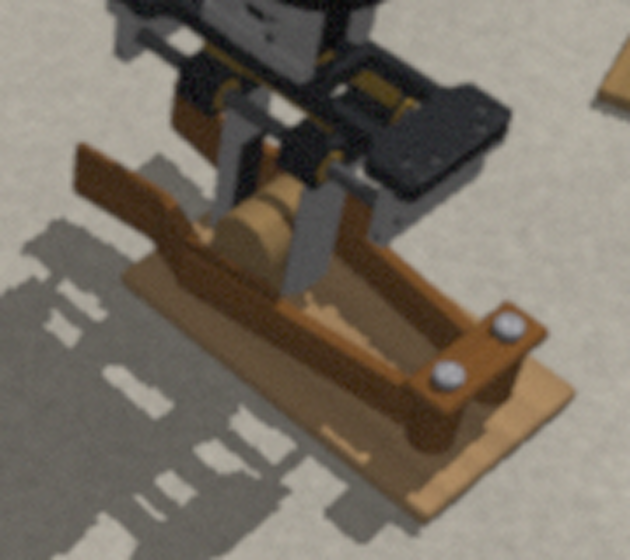

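>>> servo_tool(targets="0.55 0 0 0 0 0 0;0.55 0 0 0 0 0 0;0.55 0 0 0 0 0 0;0.55 0 0 0 0 0 0;0.55 0 0 0 0 0 0;0.55 0 0 -0.03 0 0 0;0.55 0 0 -0.1 0 0 0;0.55 0 0 -0.2 0 0 0;0.55 0 0 -0.32 0 0 0;0.55 0 0 -0.4 0 0 0;1 0 0 -0.4 0 0 0;1 0 0 -0.4 0 0 0")

```text
time: 10.9
tool_pos: [0.5524, 0.1462, 0.1165]
ee_rot: [-3.141, -0.004, 0.01]
wrist_force: [0.4, -0.0, -0.4]
width: 0.0619
```

```bash
python3 -c "
from h import *
avg(3);wrist('pics/w7')
import cv2
for n in('top','scene'):
    im=vision.snapshot(n)['image'][:,:,::-1]
    x,y,w,h=(160,90,150,170) if n=='top' else (330,120,180,160)
    cv2.imwrite('pics/p7_%s.png'%n,cv2.resize(im[y:y+h,x:x+w],None,fx=3.5,fy=3.5,interpolation=cv2.INTER_CUBIC))
"
```

```text
11.05 mean [0.5506 0.1459 0.1134 0.0099 0.0698] sd [0.0005 0.0001 0.0008 0.     0.0033] F [-0.3  0.1  0.1]
11.05 [0.55009886 0.14585106 0.11251153] [3.14111039 0.00347439 0.00997093] 0.07387657311607491
```

View pics/w7.png

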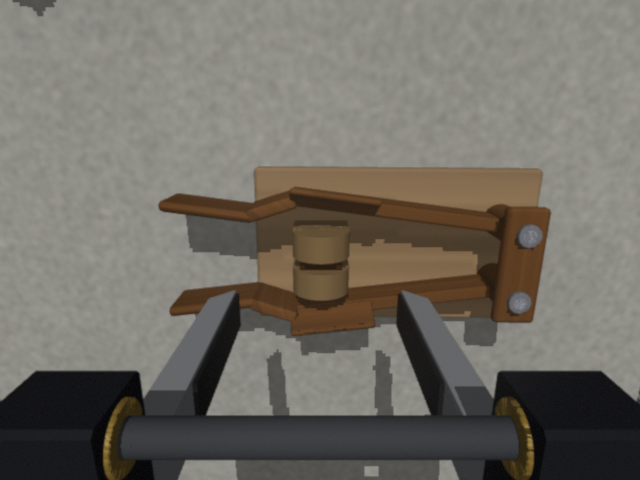

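View pics/p7_scene.png

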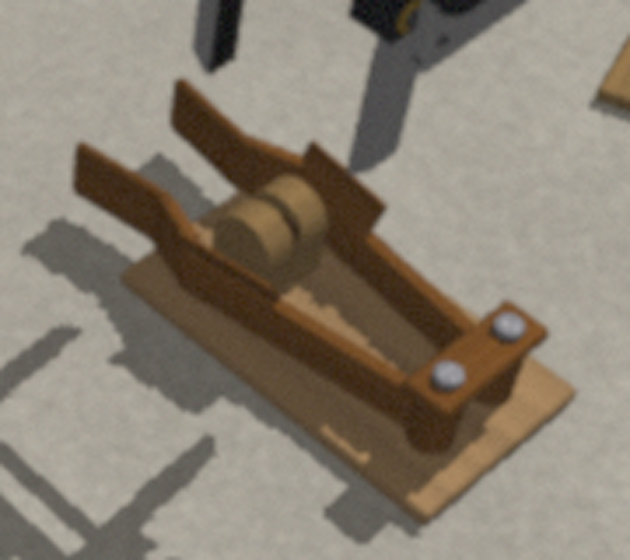

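The box stands upright on the board between the jaws and is released, with the gap still open (wrist view, box at (321,262)). Next I go to the handles.

>>> servo_tool(targets="1 -0.24 0 0 0 0 -0.25;1 -0.24 0 0 0 0 -0.25;1 -0.24 0 0 0 0 -0.25;1 -0.24 0 0 0 0 -0.25;1 -0.24 0 0 0 0 -0.25;1 -0.24 0 0 0 0 -0.25;1 -0.24 0 0 0 0 -0.25;1 -0.24 0 0 0 0 -0.25")

```text
time: 11.87
tool_pos: [0.4908, 0.1454, 0.1136]
ee_rot: [-3.141, 0.001, 0.796]
wrist_force: [0.2, 0.9, -0.3]
width: 0.0938
```

>>> servo_tool(targets="1 0 0 0 0 0 -0.25;1 0 0 0 0 0 -0.25;1 0 0 0 0 0 -0.25;1 0 0 0 0 0 -0.25;1 0 0 0 0 0 -0.25;1 0 0 0 0 0 -0.25;1 0 0 0 0 0 -0.25;1 0 0 0 0 0 -0.25;1 0 0 0 0 0 -0.25")

```text
time: 12.62
tool_pos: [0.4911, 0.1454, 0.114]
ee_rot: [-3.141, 0.0, 1.579]
wrist_force: [0.1, -0.9, -0.7]
width: 0.094
```

```bash
python3 -c "
from h import *
avg(4);wrist('pics/w8')
"
```

```text
12.8167 mean [0.4912 0.1454 0.1142 1.5794 0.0942] sd [0.     0.     0.0001 0.0003 0.0001] F [ 0.4 -0.5  0.2]
12.8167 [0.4912548  0.14543124 0.11434076] [-3.14133203e+00 -4.68977057e-05  1.57982403e+00] 0.09412069515105015
```

View pics/w8.png

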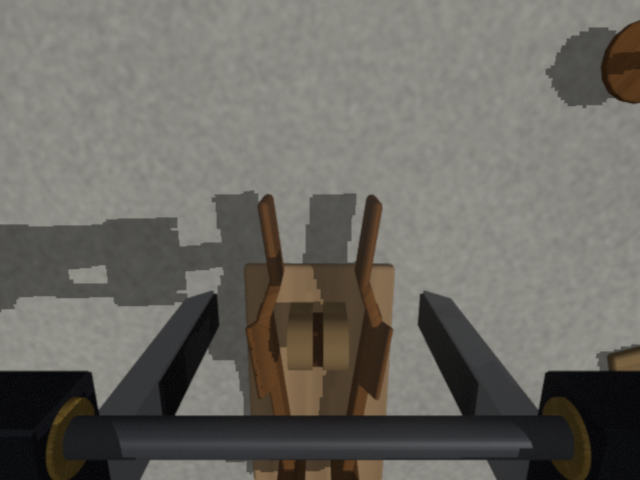

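>>> servo_tool(targets="1 0 0 0.08 0 0 0;1 0 0 0.16 0 0 0;1 0 0 0.23 0 0 0;1 0 0 0.3 0 0 0;1 0 0 0.35 0 0 0;1 0 0 0.39 0 0 0;1 0 0 0.41 0 0 0;1 0 0 0.41 0 0 0;1 0 0 0.41 0 0 0")

```text
time: 13.62
tool_pos: [0.4917, 0.1455, 0.0124]
ee_rot: [3.141, -0.0, 1.581]
wrist_force: [0.2, -0.1, 0.4]
width: 0.0938
```

```bash
python3 -c "
from h import *
avg(2);wrist('pics/w9')
"
```

```text
13.7167 mean [0.4922 0.1456 0.013  1.5806 0.094 ] sd [0.0001 0.     0.0001 0.     0.0001] F [-0.4  0.3 -0.1]
13.7167 [0.49225471 0.14565245 0.01312747] [ 3.13937476e+00 -4.70340096e-04  1.58068479e+00] 0.09405058663365692
```

View pics/w9.png

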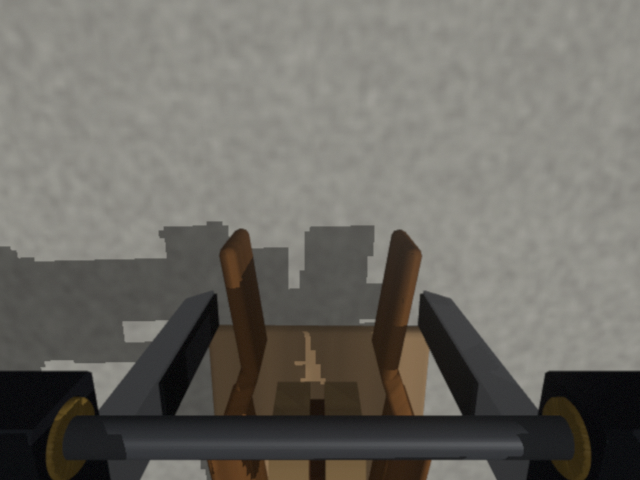

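>>> servo_tool(targets="0.75 0 0 0 0 0 0;0.7 0 0 0 0 0 0;0.65 0 0 0 0 0 0;0.6 0 0 0 0 0 0;0.55 0 0 0 0 0 0;0.5 0 0 0 0 0 0;0.45 0 0 0 0 0 0;0.42 0 0 0 0 0 0;0.4 0 0 0 0 0 0;0.38 0 0 0 0 0 0;0.36 0 0 0 0 0 0;0.36 0 0 0 0 0 0")

```text
time: 14.77
tool_pos: [0.4913, 0.1454, 0.0119]
ee_rot: [-3.142, -0.0, 1.581]
wrist_force: [-0.7, 0.2, 0.6]
width: 0.034
```

```bash
python3 -c "
from h import *
avg(2);wrist('pics/w10')
"
```

```text
14.8667 mean [0.4913 0.1454 0.0119 1.5807 0.0341] sd [0.     0.     0.     0.     0.0001] F [-0.4  0.7  0.4]
14.8667 [0.49126123 0.14544588 0.01192334] [-3.14148713e+00 -1.31174914e-05  1.58075633e+00] 0.03401371924360058
```

View pics/w10.png

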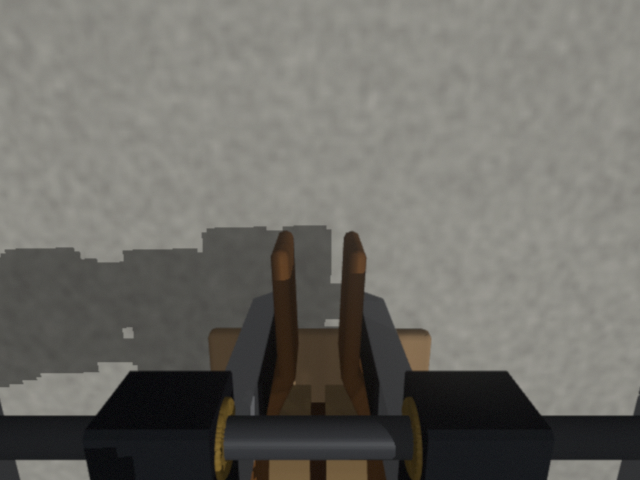

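>>> servo_tool(targets="0.34 0 0 0 0 0 0;0.32 0 0 0 0 0 0;0.3 0 0 0 0 0 0;0.28 0 0 0 0 0 0;0.26 0 0 0 0 0 0;0.24 0 0 0 0 0 0;0.22 0 0 0 0 0 0;0.2 0 0 0 0 0 0;0.15 0 0 0 0 0 0;0.1 0 0 0 0 0 0;0 0 0 0 0 0 0;0 0 0 0 0 0 0")

```text
time: 15.92
tool_pos: [0.4915, 0.1455, 0.012]
ee_rot: [3.141, -0.0, 1.581]
wrist_force: [1.7, -0.2, -1.4]
width: 0.0209
```

>>> servo_tool(targets="0 0 0 0 0 0 0;0 0 0 0 0 0 0;0 0 0 0 0 0 0;0 0 0 0 0 0 0;0 0 0 0 0 0 0;0 0 0 0 0 0 0")

```text
time: 16.42
tool_pos: [0.4915, 0.1455, 0.012]
ee_rot: [3.141, -0.0, 1.581]
wrist_force: [3.1, -0.2, -2.5]
width: 0.0208
```

```bash
python3 -c "
from h import *
avg(2);wrist('pics/w11')
"
```

```text
16.5167 mean [0.4915 0.1455 0.012  1.5807 0.021 ] sd [0.     0.     0.     0.     0.0001] F [ 1.2  0.2 -2.2]
16.5167 [0.49151433 0.14552684 0.01201973] [ 3.14113665e+00 -2.32574330e-04  1.58069232e+00] 0.020909144215685987
```

View pics/w11.png

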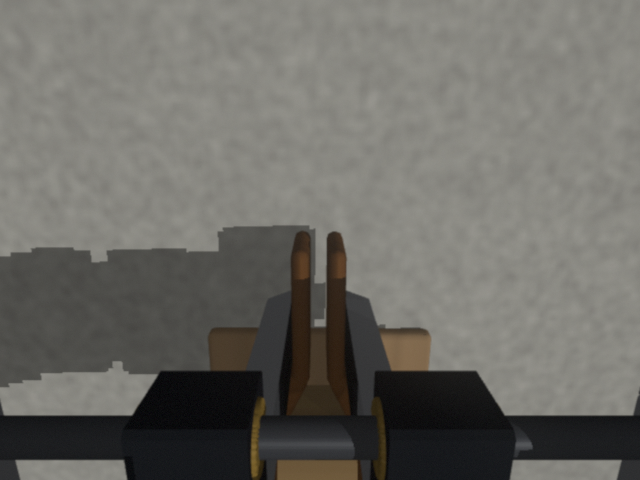

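Width is 21 mm and the fingers have stalled, which matches the shut value. I release straight, raise, and look.

>>> servo_tool(targets="0.3 0 0 0 0 0 0;0.5 0 0 0 0 0 0;0.6 0 0 0 0 0 0;0.6 0 0 0 0 0 0;0.6 0 0 0 0 0 0;0.6 0 0 -0.04 0 0 0;0.6 0 0 -0.12 0 0 0;0.6 0 0 -0.24 0 0 0;0.6 0 0 -0.38 0 0 0;0.6 0 0 -0.5 0 0 0;0.6 0 0 -0.55 0 0 0;0.6 0 0 -0.55 0 0 0")

```text
time: 17.57
tool_pos: [0.4937, 0.1459, 0.1543]
ee_rot: [3.133, -0.002, 1.581]
wrist_force: [0.2, -0.3, -0.1]
width: 0.0563
```

```bash
python3 -c "
from h import *
avg(3);wrist('pics/w12')
import cv2
im=cv2.imread('pics/w12.png');cv2.imwrite('pics/w12c.png',cv2.resize(im[230:430,220:420],None,fx=3,fy=3,interpolation=cv2.INTER_CUBIC))
im=vision.snapshot('scene')['image'][:,:,::-1];cv2.imwrite('pics/s12.png',im)
cv2.imwrite('pics/s12c.png',cv2.resize(im[120:280,330:510],None,fx=3.5,fy=3.5,interpolation=cv2.INTER_CUBIC))
"
```

```text
17.7167 mean [0.4911 0.1454 0.1491 1.5807 0.0565] sd [0.0008 0.0002 0.0015 0.0001 0.0002] F [-0.1 -0.1 -0.5]
17.7167 [0.49018885 0.14522739 0.14747792] [-3.13825775e+00  4.79803413e-04  1.58062458e+00] 0.0567203575272894
```

View pics/w12c.png

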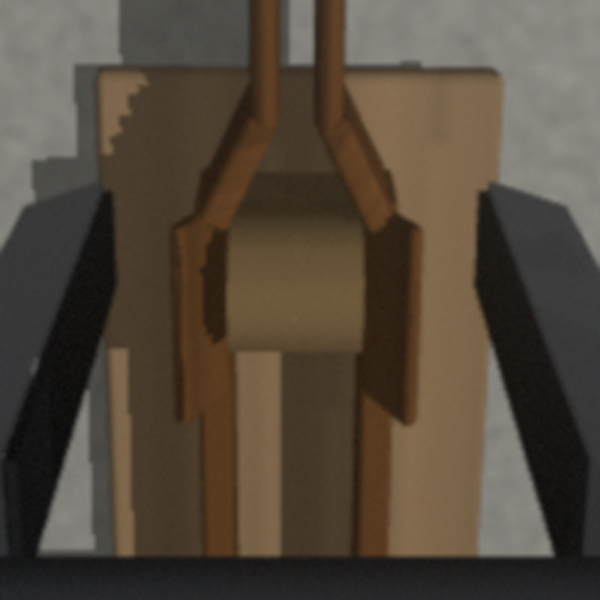

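View pics/s12c.png

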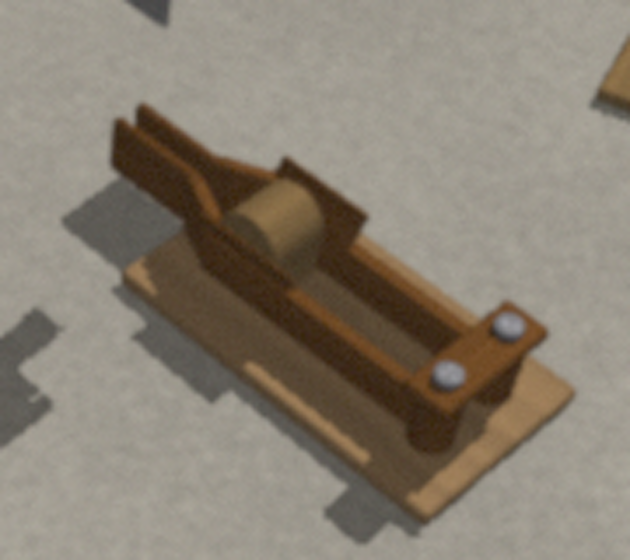

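View pics/s12.png

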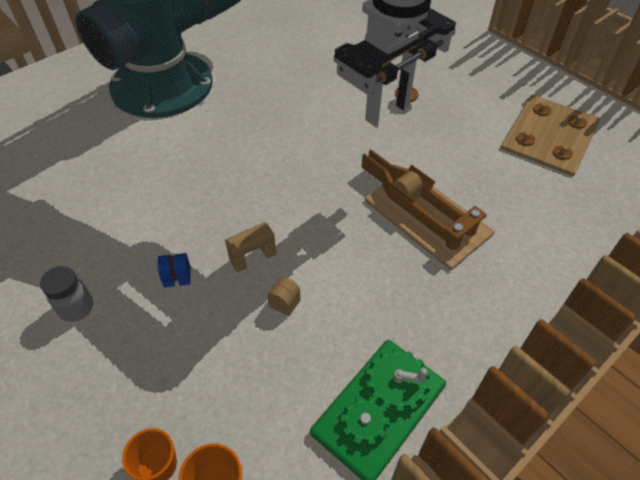

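The dark neck is gone: the box is shut and upright between the jaws (scene (408,183)). The twin at (284,296) and the blue box at (174,268) are where they were at the start. I'm handing it in.

```bash
python3 -c "
from h import *
from bench import robot
avg(4);print(robot.close_job())"
```

```text
18.0167 mean [0.4903 0.1453 0.1474 1.5807 0.0562] sd [0.0003 0.0001 0.0005 0.     0.    ] F [ 0.  -0.6 -0. ]
the job is handed in; nothing more can be done
None
```

The open box is now shut and stands upright on the squeezer's board between the jaws. I handed the job in at about 18 s of the 51 s allowed.

- **Placing:** I picked the box up across its seam, set it centred between the jaws and let go. Pictures taken then showed the gap still open.
- **Squeezing:** I closed the gripper on the two handles until the fingers stalled at 21 mm, close to the stated 22 mm when shut. I read no force peak or click, because I only saw readings at the end of each move.
- **Last checks:** After I released and raised the gripper, the wrist and scene pictures showed no gap. The handles had stayed closed, and the twin and the blue look-alike stood where they were. The wrist force readings stayed at about 4 N or less.
- **Disagreement:** The fixed cameras and the wrist camera put the squeezer about 2 mm apart. I used the wrist view.

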